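# Shim the short leg of the slab roller

### The arm

A 6-joint arm with a two-finger parallel gripper is mounted at the origin on the work surface. World frame = base frame: x ahead of the robot, y to its left, z up, the work surface at z = 0. Lengths are in m, angles in rad, forces in N, time in s.
With the tool pointing down it reaches from about 0.275 to 0.85 m from the base axis. Payload 5.2 kg.
Tool frame: the origin (TCP) lies on the centre line of the jaws, within the pads' length; the fingertips stand 22 mm ahead of it and the grasp point (between the pads) lies 3 mm ahead of it; z points along the fingers, y is the line along which they close (so a half turn about z gives the same grasp; the last joint's range is limited). The gripper opens to 85 mm and grips with 20 to 120 N. Pads are 22 mm wide; open, the fingers measure 114 mm over their backs; the gripper's body (76 mm by 85 mm) begins 54 mm behind the grasp point. The pads swing forward as they close: fully open they stand 13 mm farther back than shut.
Start: joints at [-1.352, 0.259, 1.535, -0, 1.348, -0.203], TCP at [0.225, -0.502, 0.253] pointing down, gripper open.
Joint ranges: [-3.14, 3.14], [-0.91, 2.08], [0.19, 2.58], [-1.22, 4.36], [0.22, 2.71], [-3.12, 3.12]. Speed limits (rad/s): [2.57, 2.57, 3.14, 3.14, 3.14, 3.14].

### API

Orientations are given as a unit quaternion [x, y, z, w].
In Python, from bench import * gives the robot as it stands. The module is installed in compiled form; this text tells all that it offers.
- The arm moves only by the tool jog_arm, never from a script. Its argument "rows" is one flat list of numbers, 7 for each row, row after row: the shift along the tool's x, y, z in mm, then the turn, a rotation vector about the tool's x, y, z in rad, then the closure, from -1 (fully open) to 1 (shut). In form: [dx, dy, dz, rx, ry, rz, jaw, dx, dy, dz, rx, ry, rz, jaw, ...]. A call has exactly 8 rows; each row shifts and turns the commanded pose from where the row before left it, along the tool's axes as they then stand; what a row does not reach is not made up. A row lasts 1/8 s, in which the tool goes at most 62.5 mm and 10.7 degrees, less where a joint would pass 70% of its speed; a pose out of reach is approached as far as the arm can. A call is refused whole if a number of a shift passes 62.5 or a number of a turn 0.188, either way. A call with a gripper value outside its range is refused whole. The fingers move at their own pace and stop on an object; "squeeze" is the grip in N (left out, the last holds). Time passes only in rows, so rows that do not move let the fingers close, or fill a call up. It gives the time, the measured TCP pose, the force, the opening and the grip force at its end, in the units of the state.
- state(): the state, without advancing time (a new reading comes with each control period).
- capture(name): name is "side" or "top"; returns the picture (384x512x3 uint8, red, green, blue); there is no depth.
- camera_info(name): a dict with "camera_matrix" (3x3 intrinsics, pixels), "R" (3x3) and "t" (3): a world point X has camera coordinates R X + t. Camera axes: x right, y down, z forward; pixel columns grow to the right and rows downward; lengths in m; the calibration is good to about 2 mm. A picture is of the moment at which its call begins. camera_info takes no time and is no camera call.
- close_job(): hands the job in; it is judged then, once.
The state is a dict: "t": time; "joint_positions": joint angles; "dq": joint speeds; "effort": joint torques, N m; "eef_pos": TCP position; "eef_rot": TCP orientation; "contact_force": force on the tool from outside, world axes, zero at the start; "ft_torque": the same for the moment, N m; "opening": finger opening in m; "grasp_force": force on a finger pad.
Only numpy, scipy, OpenCV 4.12 (cv2) and the standard library are available. Lean on these libraries where they do the work, as an engineer would, in place of code of your own. Each camera call takes 0.05 s, during which the arm holds its last target. There are 200 camera calls.

### The job

The slab roller rocks because its leg at the right-hand end nearest you is short and that foot hangs clear of the bench. Find by feel which of the three packing shims fits: slide it in nose first under the foot, without forcing it, so that it goes in against a steady drag, and leave it there flat on the bench with the foot wholly on its flat top, past the bevel. Leave the other two shims lying flat on the bench well clear of that foot (a hand's width or more), and do not disturb the pots and tools.

Things in the scene. Friction and masses are not known exactly. Their poses are not given: they have to be found in the camera images.
- roller: Bench slab roller, heavy, immovable, 250 mm high: plywood bed 310 x 440 mm on two grey rails, steel roller across the middle. Origin: on the bench under the foot of its short leg; x away from the robot, y along the rails to the robot's left (yaw within 0.15 rad). Four legs, 26 mm square, at x = 0 and 240, y = 0 and 540 mm, each with a rubber foot 36 mm across. The one at x = 0, y = 0 is short.
- foot (a point): Bench point (z = 0) straight below the centre of the short leg's foot, which hangs clear of the bench by an unknown gap of 4 to 15 mm (this point does not tell it). Foot 36 mm across, steel collar above it 40 mm. Axes as roller. Open side: -y; slide a shim in along +y, nose first. When in place its middle is near this point or short of it, the tail out to -y.
- short_leg (a point): Top of the rail end over the short leg, 115 mm above the bench, straight above foot. How the foot feels: it bears down with about 4 N from first touch, gives up to 5 mm upward (about 8 N), then is solid. So a shim thinner than the gap slides under freely, one up to 4.5 mm thicker goes in with a steady drag of 3 to 12 N (to 16 N as the bevel lifts it), a thicker one stops dead with its bevel under the foot.
- rail_end (a point): Middle of the end face of the rail over the short leg, 98 mm above the bench and 20 mm to the -y side of the foot's centre. Rails are 34 mm wide, from 81 to 115 mm above the bench; the bed (133 mm high) starts 50 mm to the +y side of the foot's centre. For every gap one shim, now and then two, goes home with drag.
- thin: Loose packing shim, thinnest of three alike: 8 mm aluminium bar, 190 x 45 mm, about 190 g. Tail bent up square, 8 mm thick, 45 wide, 55 high, outer face at x = -95 mm: hold or push it there. Nose top bevelled from 8 mm thick at x = +50 to 4 mm at x = +95. Origin: underside, mid length and width; x to the nose. Starts flat on the bench, nose towards +y within 0.15 rad; the three lie side by side.
- middle: Loose packing shim, middle one of three alike: 12 mm aluminium bar, 190 x 45 mm, about 280 g. Tail bent up square, 12 mm thick, 45 wide, 55 high, outer face at x = -95 mm: hold or push it there. Nose top bevelled from 12 mm thick at x = +50 to 4 mm at x = +95. Origin: underside, mid length and width; x to the nose. Starts flat on the bench, nose towards +y within 0.15 rad; the three lie side by side.
- thick: Loose packing shim, thickest of three alike: 16 mm aluminium bar, 190 x 45 mm, about 370 g. Tail bent up square, 16 mm thick, 45 wide, 55 high, outer face at x = -95 mm: hold or push it there. Nose top bevelled from 16 mm thick at x = +50 to 4 mm at x = +95. Origin: underside, mid length and width; x to the nose. Starts flat on the bench, nose towards +y within 0.15 rad; the three lie side by side.
- pot_a: Bystander: dark clay pot, 124 mm across, 105 mm high. Origin: centre of underside.
- pot_b: Bystander: pale dry pot, 93 mm across, 79 mm high. Origin: centre of underside.
- basin: Bystander: pale green enamel basin, 210 mm across, 70 mm high. Origin: centre of underside.
- pin: Bystander: wooden rolling pin, 360 mm long, 48 mm thick, lying beyond the shims. Origin: underside, middle; x along it.
- mallet: Bystander: wooden mallet, 260 mm long, lying between the robot and the slab roller.
- spanner: Bystander: steel spanner, 190 mm long, lying between the robot and the slab roller.
- rib: Bystander: flat wooden potter's rib, 120 x 60 x 9 mm, lying between the robot and the shims.

How it is judged:
By the outcome, as a careful person would: the job done as asked, in the order asked, and still so for the second after the job is handed in, with the robot touching nothing.
It also fails if it takes over 72 s, if anything falls off the work surface, if the arm or the gripper's body presses on something with over 40 N, if the wrist force passes 120 N, or if a joint passes its speed limit or range.

## Working session

There is one attempt and no reset: what is moved stays moved. The work goes in short steps, Python scripts to look and compute and a tool call to move; the robot and the scene stay as the last step left them, time stands still between calls to the robot, and variables do not carry over. Pictures are saved under pics/ and viewed, at most 10 in all, crops included, and the job is handed in when it is done.

Besides the shell and the picture viewer there is one more tool, called in YAML: its name, and indented under it one key for each argument. jog_arm: Moves the arm, as the interface text tells. Its arguments: {"type":"object","properties":{"rows":{"type":"array"},"squeeze":{"type":"number"}},"required":["rows"]}

```bash
mkdir -p pics; python3 - <<'E'
from bench import *
import cv2
for n in("top","side"):
    cv2.imwrite(f"pics/{n}0.png",cv2.resize(capture(n)[:,:,::-1],(800,600),interpolation=cv2.INTER_CUBIC))
    c=camera_info(n);print(n,c["camera_matrix"].round(1).tolist(),c["R"].round(3).tolist(),c["t"].round(3).tolist())
s=state();print({k:s[k] for k in("t","eef_pos","eef_rot","contact_force","opening")})
E
```

```text
top [[414.9, 0.0, 253.9], [0.0, 414.9, 191.3], [0.0, 0.0, 1.0]] [[0.012, -1.0, 0.016], [-0.996, -0.014, -0.091], [0.092, -0.014, -0.996]] [-0.045, 0.557, 1.653]
side [[386.6, 0.0, 252.9], [0.0, 386.6, 190.8], [0.0, 0.0, 1.0]] [[-0.958, -0.285, -0.021], [-0.176, 0.646, -0.743], [0.225, -0.708, -0.669]] [0.511, 0.185, 1.287]
{'t': 0.1, 'eef_pos': array([ 0.22509774, -0.5013559 ,  0.25255963]), 'eef_rot': array([ 9.77842887e-01,  2.09338496e-01,  1.26263006e-05, -8.26044535e-04]), 'contact_force': array([-0.24771018,  0.06899153,  0.07246958]), 'opening': 0.08529038901689212}
```

View pics/top0.png

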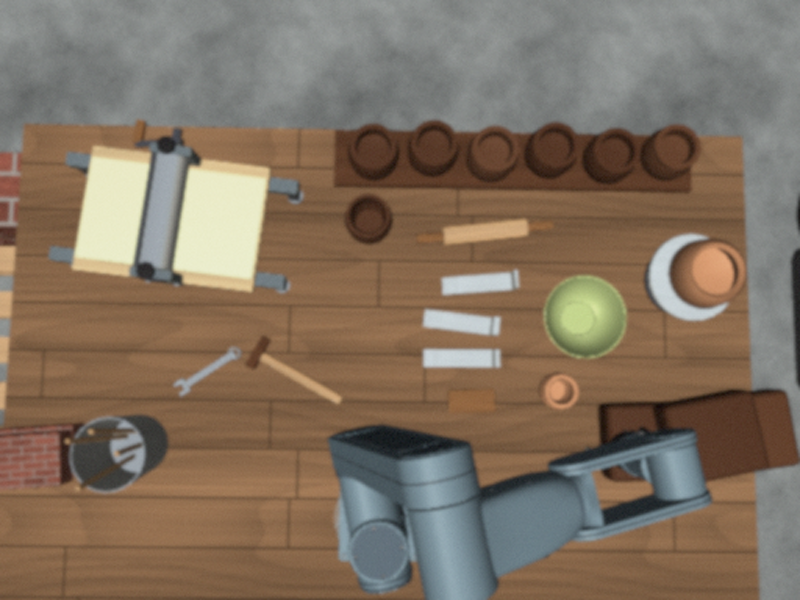

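View pics/side0.png

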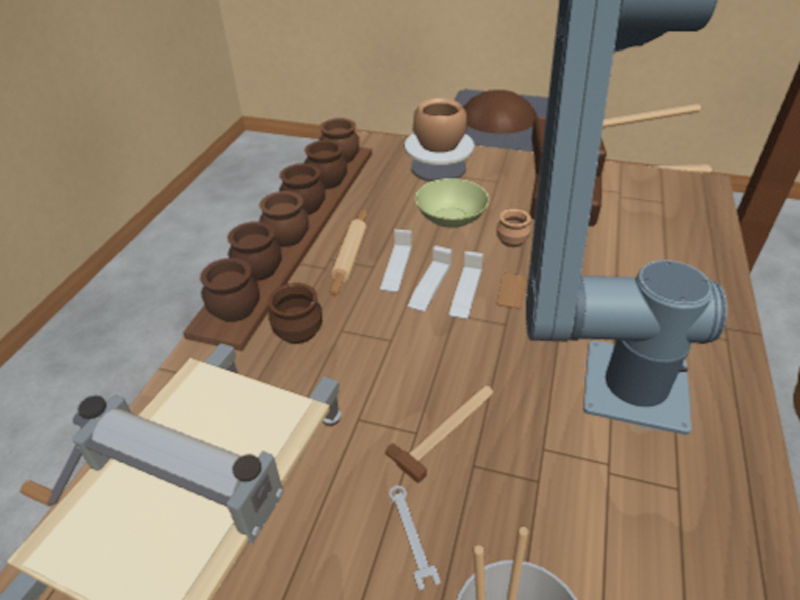

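Top view shows the roller's short leg at about (280,283), three shims at (480,283), (461,322) and (462,358) with tails to the right (-y). I'll zoom in on these.

```bash
cat > h.py <<'E'
from bench import *
import cv2, numpy as np
from scipy.spatial.transform import Rotation as Ro
def pix2w(n,uv,z):
    c=camera_info(n);K=c["camera_matrix"];R=c["R"];t=c["t"]
    uv=np.atleast_2d(uv).astype(float)
    d=np.c_[uv,np.ones(len(uv))]@np.linalg.inv(K).T@R
    o=-R.T@t
    return o+d*((z-o[2])/d[:,2])[:,None]
def w2pix(n,X):
    c=camera_info(n);p=np.atleast_2d(X)@c["R"].T+c["t"];p=p@c["camera_matrix"].T
    return p[:,:2]/p[:,2:]
def crop(im,x0,y0,w,h,s): return cv2.resize(im[y0:y0+h,x0:x0+w],None,fx=s,fy=s,interpolation=cv2.INTER_CUBIC)
E
python3 - <<'E'
from h import *
t=capture("top")[:,:,::-1];s=capture("side")[:,:,::-1]
a=crop(t,262,165,80,75,5);b=crop(s,240,140,80,75,5)
c=crop(t,150,100,80,75,5);d=crop(s,170,225,80,75,5)
m=np.vstack([np.hstack([a,b]),np.hstack([c,d])]);m=m[:,:]
cv2.imwrite("pics/z.png",cv2.resize(m,(800,600)) if 0 else m[:600] if 0 else cv2.resize(m,(640,600)))
print(m.shape)
# aluminium segmentation in top
sub=t[165:240,262:342].astype(int);k=(sub.min(2)>150).astype(np.uint8)
n,l,st,ce=cv2.connectedComponentsWithStats(k)
for i in range(1,n):
    if st[i,4]>100:
        cnt=np.argwhere(l==i)[:,::-1].astype(np.float32)
        r=cv2.minAreaRect(cnt);bx=cv2.boxPoints(r)+[262,165]
        print(st[i,4],bx.round(1).tolist());print(pix2w("top",bx,0.012)[:,:2].round(4).tolist())
E
```

```text
(750, 800, 3)
501 [[282.2, 177.1], [326.8, 173.6], [327.7, 184.9], [283.1, 188.3]]
[[0.6192, -0.1535], [0.6361, -0.3368], [0.5897, -0.3402], [0.573, -0.1574]]
549 [[270.1, 208.8], [271.4, 197.4], [320.0, 203.1], [318.7, 214.5]]
[[0.4886, -0.1049], [0.535, -0.1099], [0.5143, -0.3087], [0.4679, -0.3031]]
539 [[271.0, 234.0], [271.0, 223.0], [319.0, 223.0], [319.0, 234.0]]
[[0.3865, -0.1095], [0.4309, -0.1091], [0.4334, -0.3042], [0.3889, -0.3041]]
```

View pics/z.png

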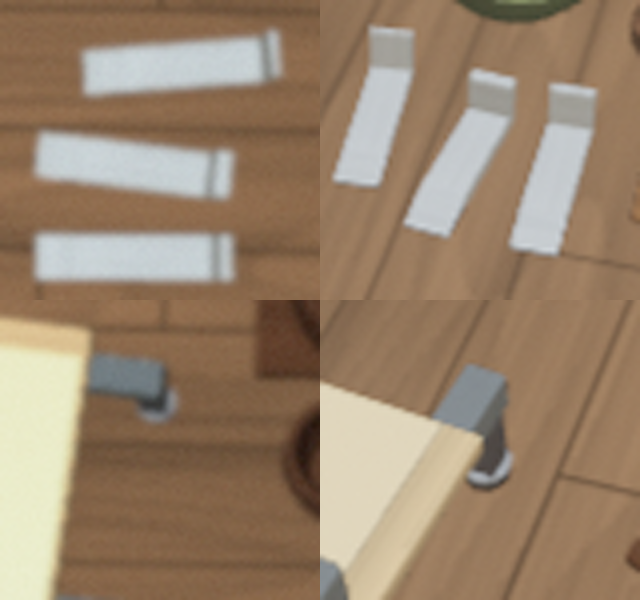

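```bash
python3 - <<'E'
from h import *
t=capture("top")[:,:,::-1];s=capture("side")[:,:,::-1]
a=crop(t,25,80,175,70,4); a=crop(t,25,85,175,110,4)[:440]
b=crop(t,150,165,50,25,8);c=crop(s,185,235,50,25,8)
b=crop(t,155,165,40,30,10)[:, :];c=crop(s,190,240,40,30,10)
cv2.imwrite("pics/r.png",np.vstack([cv2.resize(a,(477,300)) if 0 else np.hstack([crop(t,25,85,175,110,2),np.zeros((220,450,3),np.uint8)]),np.hstack([b,c])]))
E
```

```text
(no output)
```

View pics/r.png

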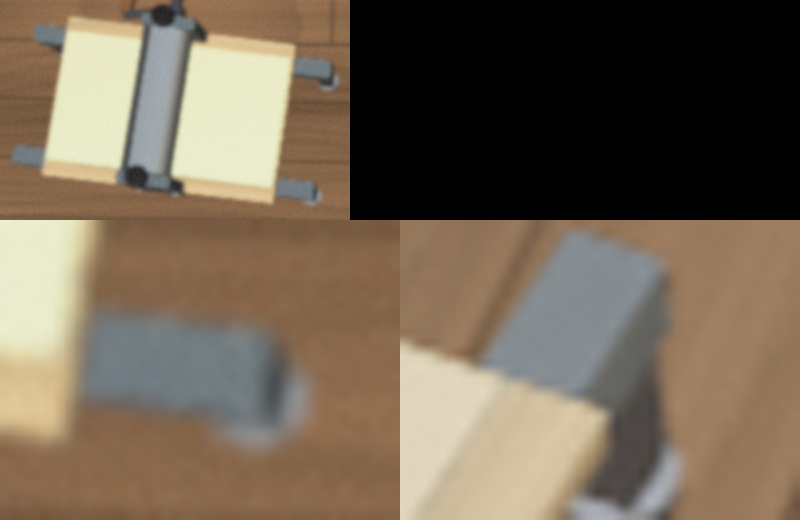

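```bash
python3 - <<'E'
from h import *
px=np.array([[274,203],[295,45],[43,175],[70,17]])/2+[24.5,84.5]
loc=np.array([[-.035,.05],[.275,.05],[-.035,.49],[.275,.49]])
W=pix2w("top",px,.133)[:,:2]
L=loc-loc.mean(0);Y=W-W.mean(0)
th=np.arctan2((L[:,0]*Y[:,1]-L[:,1]*Y[:,0]).sum(),(L*Y).sum())
R=np.array([[np.cos(th),-np.sin(th)],[np.sin(th),np.cos(th)]])
o=W.mean(0)-R@loc.mean(0)
print("yaw",th,"foot",o,"res",(loc@R.T+o-W).round(4).tolist())
e=pix2w("top",[[181.0,179.7]],.115)[0,:2];print("foot from rail end",e+R@[0,.02])
# side: rail end top corners (575,232),(667,262) crop
q=(np.array([[575-400,232-220],[667-400,262-220]])/10)+[189.5,239.5]
e2=pix2w("side",q,.115)[:,:2];print(e2,"foot side",e2.mean(0)+R@[0,.02])
print("foot px side",w2pix("side",[*o,0.02]),"dir+y",R@[0,1])
p=pix2w("top",np.array([[282.5,338],[338,402]])*.64,0);print("mallet",p)
tc=lambda pts,z:pix2w("top",np.array(pts)*.64-.18,z)[:,:2].round(3).tolist()
print("mallet",tc([[258,352],[340,401]],.02),"basin",tc([[586,317]],.07),"rib",tc([[472,401]],.009),"potb",tc([[560,391]],.079),"pota",tc([[370,218]],.105),"pin",tc([[417,239],[552,226]],.04))
# tails: zoom coords z.png top-left (4x, 262,165): inner edge, outer edge at top z=.055
for nm,pts in dict(A=[[272,55],[281,53]],B=[[214,174],[234,175]],C=[[219,258],[234,258]]).items():
    print(nm,pix2w("top",np.array(pts)/4+[261.5,164.5],.055)[:,:2].round(4).tolist())
E
```

```text
yaw -0.10698882722361432 foot [0.59168317 0.25954389] res [[-0.0009, -0.0001], [0.0012, -0.0029], [-0.0009, 0.0012], [0.0006, 0.0018]]
foot from rail end [0.59240447 0.26307897]
[[0.60275059 0.24495999]
 [0.57161088 0.24853468]] foot side [0.58931643 0.26663298]
foot px side [[211.56938106 264.51715495]] dir+y [0.10678483 0.99428215]
mallet [[0.45356585 0.2583849  0.        ]
 [0.28999797 0.11036302 0.        ]]
mallet [[0.417, 0.318], [0.295, 0.105]] basin [[0.515, -0.516]] rib [[0.298, -0.235]] potb [[0.329, -0.445]] pota [[0.753, 0.033]] pin [[0.714, -0.088], [0.754, -0.439]]
A [[0.6117, -0.3393], [0.6138, -0.3483]]
B [[0.4918, -0.281], [0.4911, -0.3009]]
C [[0.4088, -0.2859], [0.409, -0.3007]]
```

Roller: foot at about (0.591, 0.263), yaw -0.107. By tail thickness, the shims at x = 0.61, 0.49 and 0.41 are thin, thick and middle. I'll try the middle one first.

jog_arm:
  rows: [50,-23,26,0,0,0,-1,51,-23,27,0,0,0,-1,51,-23,27,0,0,0,-1,51,-23,27,0,0,0,-1,50,-22,26,0,0,0,-1,0,0,0,0,0,0.141,-1,0,0,0,0,0,0.141,-1,0,0,0,0,0,0.141,-1]
  squeeze: 80

```text
t: 1.3
eef_pos: [0.4096, -0.2939, 0.1202]
eef_rot: [1.0, -0.002, -0.0, -0.0]
contact_force: [-0.4, -0.7, 0.1]
opening: 0.0852
grasp_force: 0.0
```

```bash
cat >> h.py <<'E'
def go(x,y,z,phi):
    "tool-axis shift (after the turn) in mm and turn to reach a world pose"
    s=state();M=Ro.from_quat(s["eef_rot"]).as_matrix();p0=np.arctan2(M[1,0],M[0,0])
    d=np.array([x,y,z])-s["eef_pos"];f=lambda p:(1e3*np.array([d[0]*np.cos(p)+d[1]*np.sin(p),d[0]*np.sin(p)-d[1]*np.cos(p),-d[2]])).round(1)
    print("t",round(s["t"],2),"pos",s["eef_pos"].round(4),"phi",round(p0,3),"F",s["contact_force"].round(1),"open",round(s["opening"],4),"gf",round(s["grasp_force"],1))
    print("shift before turn",f(p0),"after turn",f(phi),"turn rz",round(p0-phi,3))
E
python3 - <<'E'
from h import *
go(.409,-.294,.045,0)
cv2.imwrite("pics/g1.png",np.hstack([crop(capture("top")[:,:,::-1],250,155,100,95,4),crop(capture("side")[:,:,::-1],230,130,100,95,4)]))
E
```

```text
t 1.3 pos [ 0.4096 -0.2939  0.1202] phi -0.005 F [-0.4 -0.7  0.1] open 0.0852 gf 0.0
shift before turn [-0.6  0.1 75.2] after turn [-0.6  0.1 75.2] turn rz -0.005
```

View pics/g1.png

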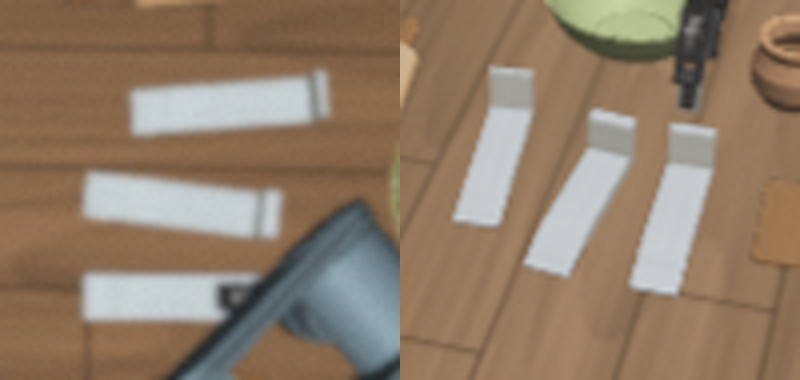

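Fingers straddle the nearest shim's tail (side crop: finger at about (690,80), tail at (690,145)). Next: descend and grip.

jog_arm:
  rows: [0,0,25,0,0,0,-1,0,0,25,0,0,0,-1,0,0,25,0,0,0,-1,0,0,0,0,0,0,1,0,0,0,0,0,0,1,0,0,0,0,0,0,1,0,0,0,0,0,0,1,0,0,0,0,0,0,1]
  squeeze: 80

```text
t: 2.4
eef_pos: [0.4098, -0.2944, 0.0463]
eef_rot: [1.0, -0.001, 0.001, 0.0]
contact_force: [0.3, 2.0, 6.3]
opening: 0.0109
grasp_force: 79.0
```

```bash
python3 - <<'E'
from h import *
d=np.array([.1068,.9943]);f=np.array([.591,.263])
p=f-d*(.089+.21);print(p)
go(*p,.135,-.107)
E
```

```text
[ 0.5590668 -0.0342957]
t 2.4 pos [ 0.4098 -0.2944  0.0463] phi -0.001 F [0.3 2.  6.3] open 0.0109 gf 79.0
shift before turn [ 149.  -260.3  -88.7] after turn [ 120.7 -274.6  -88.7] turn rz 0.106
```

jog_arm:
  rows: [0,0,-35,0,0,0,1,0,0,-54,0,0,0,1,30,-52,0,0,0,0,1,30,-52,0,0,0,0,1,30,-52,0,0,0,0,1,30,-52,0,0,0,0,1,29,-52,0,0,0,0,1,0,0,0,0,0,0.106,1]

```text
t: 3.4
eef_pos: [0.5598, -0.0301, 0.1341]
eef_rot: [0.999, -0.052, 0.0, -0.0]
contact_force: [-0.2, -0.6, -3.4]
opening: 0.0107
grasp_force: 79.2
```

```bash
python3 - <<'E'
from h import *
go(.559,-.034,.046,-.107)
cv2.imwrite("pics/g2.png",np.hstack([crop(capture("top")[:,:,::-1],165,145,100,95,4),crop(capture("side")[:,:,::-1],185,180,100,95,4)]))
E
```

```text
t 3.4 pos [ 0.5598 -0.0301  0.1341] phi -0.104 F [-0.2 -0.6 -3.4] open 0.0107 gf 79.2
shift before turn [-0.4  3.9 88.1] after turn [-0.4  3.9 88.1] turn rz 0.003
```

View pics/g2.png

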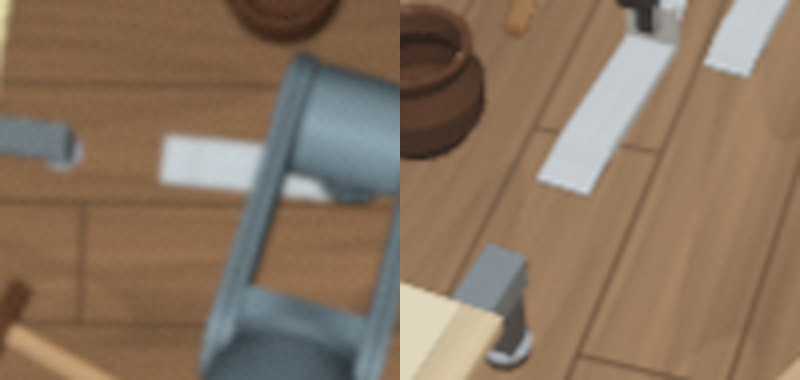

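jog_arm:
  rows: [0,0,40,0,0,0,1,0,0,32,0,0,0,1,0,0,11,0,0,0,1,0,0,4,0,0,0,1,0,0,0,0,0,0,1,0,-20,0,0,0,0,1,0,-20,0,0,0,0,1,0,-15,0,0,0,0,1]

```text
t: 4.5
eef_pos: [0.5647, 0.0223, 0.0478]
eef_rot: [0.999, -0.053, 0.0, -0.0]
contact_force: [0.2, -0.5, -2.6]
opening: 0.0113
grasp_force: 79.3
```

```bash
python3 - <<'E'
from h import *
d=np.array([.1068,.9943]);f=np.array([.591,.263])
go(*(f-d*(.089+.015)),.046,-.107)
s=state()["eef_pos"][:2]-f;print("along",s@d,"across",s@[d[1],-d[0]])
E
```

```text
t 4.5 pos [0.5647 0.0223 0.0478] phi -0.106 F [ 0.2 -0.5 -2.6] open 0.0113 gf 79.3
shift before turn [   0.6 -138.1    1.8] after turn [   0.4 -138.1    1.8] turn rz 0.001
along -0.24211336064382144 across -0.0004148334218229165
```

jog_arm:
  rows: [0,0,1,0,0,0,1,0,0,1,0,0,0,1,0,-10,0,0,0,0,1,0,-10,0,0,0,0,1,0,-10,0,0,0,0,1,0,-5,0,0,0,0,1,0,-5,0,0,0,0,1,0,-4,0,0,0,0,1]

```text
t: 5.5
eef_pos: [0.5704, 0.063, 0.0463]
eef_rot: [0.999, -0.054, 0.001, 0.001]
contact_force: [-0.1, -6.0, 5.8]
opening: 0.0106
grasp_force: 80.6
```

jog_arm:
  rows: [0,-4,0,0,0,0,1,0,-4,0,0,0,0,1,0,-3,0,0,0,0,1,0,0,0,0,0,0,1,0,0,0,0,0,0,1,0,0,0,0,0,0,1,0,0,0,0,0,0,1,0,0,0,0,0,0,1]

```text
t: 6.5
eef_pos: [0.5716, 0.0742, 0.0463]
eef_rot: [0.999, -0.054, 0.001, 0.0]
contact_force: [-0.6, -3.7, 5.8]
opening: 0.0111
grasp_force: 80.6
```

jog_arm:
  rows: [0,0,-0.4,0,0,0,1,0,-3,0,0,0,0,1,0,-3,0,0,0,0,1,0,-2,0,0,0,0,1,0,-2,0,0,0,0,1,0,-2,0,0,0,0,1,0,-1,0,0,0,0,1,0,-1,0,0,0,0,1]

```text
t: 7.5
eef_pos: [0.5725, 0.0882, 0.0464]
eef_rot: [0.999, -0.054, 0.001, 0.001]
contact_force: [-0.7, -4.9, 6.4]
opening: 0.0106
grasp_force: 80.6
```

jog_arm:
  rows: [0,-2,0,0,0,0,1,0,-2,0,0,0,0,1,0,-2,0,0,0,0,1,0,-2,0,0,0,0,1,0,-1,0,0,0,0,1,0,-1,0,0,0,0,1,0,-1,0,0,0,0,1,0,-1,0,0,0,0,1]

```text
t: 8.5
eef_pos: [0.5737, 0.0982, 0.0464]
eef_rot: [0.999, -0.054, 0.0, 0.002]
contact_force: [-1.3, -13.8, 6.8]
opening: 0.0107
grasp_force: 80.7
```

jog_arm:
  rows: [0,-1,0,0,0,0,1,0,-1,0,0,0,0,1,0,-1,0,0,0,0,1,0,-1,0,0,0,0,1,0,-1,0,0,0,0,1,0,0,0,0,0,0,1,0,0,0,0,0,0,1,0,0,0,0,0,0,1]

```text
t: 9.5
eef_pos: [0.5742, 0.1031, 0.0464]
eef_rot: [0.999, -0.054, 0.0, 0.002]
contact_force: [-2.4, -13.2, 7.2]
opening: 0.011
grasp_force: 80.8
```

jog_arm:
  rows: [0,-2,0,0,0,0,1,0,-2,0,0,0,0,1,0,-1,0,0,0,0,1,0,-1,0,0,0,0,1,0,-1,0,0,0,0,1,0,-1,0,0,0,0,1,0,-1,0,0,0,0,1,0,-1,0,0,0,0,1]

```text
t: 10.5
eef_pos: [0.5753, 0.113, 0.0464]
eef_rot: [0.999, -0.054, 0.0, 0.002]
contact_force: [-1.6, -14.4, 6.0]
opening: 0.0107
grasp_force: 80.8
```

jog_arm:
  rows: [0,-3,-0.3,0,0,0,1,0,-3,-0.3,0,0,0,1,0,-3,0,0,0,0,1,0,-3,0,0,0,0,1,0,-3,0,0,0,0,1,0,-3,0,0,0,0,1,0,-3,0,0,0,0,1,0,-2,0,0,0,0,1]

```text
t: 11.5
eef_pos: [0.5772, 0.1363, 0.0464]
eef_rot: [0.999, -0.054, -0.0, 0.002]
contact_force: [-1.4, -12.8, 4.9]
opening: 0.011
grasp_force: 80.4
```

jog_arm:
  rows: [0,-3,0,0,0,0,1,0,-3,0,0,0,0,1,0,-3,0,0,0,0,1,0,-3,0,0,0,0,1,0,-3,0,0,0,0,1,0,-3,0,0,0,0,1,0,-3,0,0,0,0,1,0,-2,0,0,0,0,1]

```text
t: 12.5
eef_pos: [0.5796, 0.1591, 0.0464]
eef_rot: [0.999, -0.054, -0.0, 0.002]
contact_force: [-1.1, -12.7, 5.7]
opening: 0.0109
grasp_force: 80.4
```

```bash
python3 - <<'E'
from h import *
d=np.array([.1068,.9943]);f=np.array([.591,.263])
go(*(f-d*(.089+.015)),.046,-.107)
s=state();e=s["eef_pos"][:2]-f;print("along",e@d,"across",e@[d[1],-d[0]],s["eef_rot"])
cv2.imwrite("pics/g3.png",np.hstack([crop(capture("top")[:,:,::-1],155,145,80,75,5),crop(capture("side")[:,:,::-1],185,215,80,75,5)]))
E
```

```text
t 12.5 pos [0.5796 0.1591 0.0464] phi -0.107 F [ -1.1 -12.7   5.7] open 0.0109 gf 80.4
shift before turn [ 0.2 -0.5  0.4] after turn [ 0.2 -0.5  0.4] turn rz -0.0
along -0.10451069260349853 across -0.00019920747914365194 [ 9.98561851e-01 -5.35814096e-02 -3.48467412e-04  1.77212839e-03]
```

View pics/g3.png

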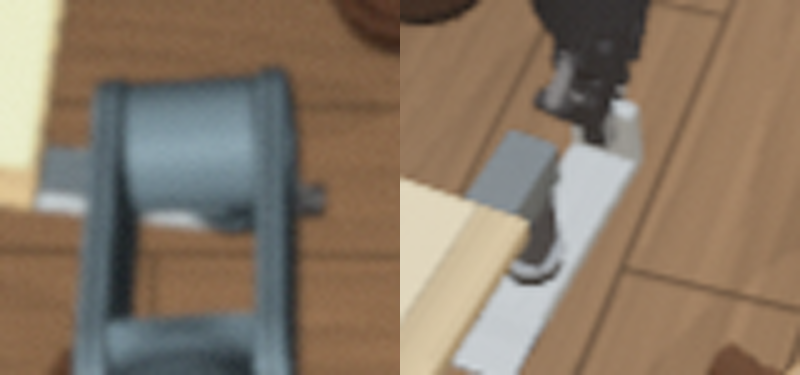

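```bash
python3 - <<'E'
from h import *
d=np.array([.1068,.9943]);n=np.array([d[1],-d[0]]);f=np.array([.591,.263])
im=capture("side").astype(int)
# shim band across sections of the row: bright grey
for r in range(252,290,4):
    row=im[r];k=np.where((row.min(1)>165)&(row.max(1)-row.min(1)<35))[0];k=k[(k>185)&(k<240)]
    if len(k):
        for c in (k.min()-.5,k.max()+.5):
            w=pix2w("side",[[c,r]],.012)[0,:2]-f;print(r,c,"along %.1f across %.1f"%(1e3*w@d,1e3*w@n),end=" | ")
        print()
# expected foot outline bottom ring z=.012, r=18 : leftmost/rightmost/lowest pixel
a=np.linspace(0,6.283,73)
for z,r in((.012,.018),(.02,.018),(.03,.02)):
    p=w2pix("side",np.c_[f[0]+r*np.cos(a),f[1]+r*np.sin(a),0*a+z]);print(z,"crop px",((p.min(0)-[185,215]+.5)*5+[400,0]).round(),((p.max(0)-[185,215]+.5)*5+[400,0]).round())
E
```

```text
252 215.5 along -58.6 across 15.8 | 252 228.5 along -74.5 across -23.9 | 
256 215.5 along -43.8 across 8.3 | 256 226.5 along -57.1 across -25.0 | 
260 187.5 along 4.4 across 85.2 | 260 224.5 along -40.1 across -26.0 | 
264 216.5 along -16.2 across -9.2 | 264 221.5 along -22.1 across -24.1 | 
268 207.5 along 8.4 across 10.3 | 268 219.5 along -5.7 across -25.1 | 
272 204.5 along 25.6 across 11.9 | 272 217.5 along 10.4 across -26.1 | 
276 201.5 along 42.4 across 13.4 | 276 214.5 along 27.4 across -24.2 | 
280 199.5 along 57.8 across 12.1 | 280 212.5 along 42.9 across -25.2 | 
284 196.5 along 74.1 across 13.6 | 284 210.5 along 58.1 across -26.1 | 
288 197.5 along 85.5 across 3.9 | 288 208.5 along 73.1 across -27.1 | 
0.012 crop px [507. 239.] [564. 286.]
0.02 crop px [506. 232.] [563. 278.]
0.03 crop px [501. 219.] [565. 271.]
```

```bash
python3 - <<'E'
from h import *
im=capture("side").astype(int)
for r in(268,272,276,280,284): print(r,im[r,204:222].tolist() if 0 else im[r,204:222].mean(1).round().astype(int).tolist())
E
```

```text
268 [179, 153, 135, 154, 169, 166, 160, 146, 127, 148, 166, 143, 104, 166, 194, 177, 148, 131]
272 [164, 196, 204, 200, 191, 185, 182, 182, 183, 188, 198, 202, 194, 171, 142, 126, 122, 122]
276 [203, 203, 203, 203, 202, 203, 204, 205, 204, 203, 187, 159, 134, 123, 122, 123, 123, 124]
280 [201, 201, 201, 201, 201, 202, 202, 203, 187, 148, 124, 123, 122, 124, 123, 124, 125, 126]
284 [205, 205, 203, 203, 203, 202, 177, 128, 117, 123, 124, 125, 124, 124, 126, 127, 127, 117]
```

Drag stayed steady (13, 13, 13 N, of which about 4 N is bench friction), so the middle shim fits, and its lateral position is good. Next: release and back off.

jog_arm:
  rows: [0,0,0,0,0,0,0.4,0,0,0,0,0,0,0,0,0,0,0,0,0,-0.5,0,0,0,0,0,0,-0.5,0,0,-20,0,0,0,-0.5,0,0,-40,0,0,0,-0.5,0,20,-50,0,0,0,-0.5,0,50,-40,0,0,0,-0.5]

```text
t: 13.7
eef_pos: [0.5728, 0.0941, 0.1975]
eef_rot: [0.999, -0.052, 0.001, -0.0]
contact_force: [1.2, 0.1, -0.3]
opening: 0.0639
grasp_force: 0.0
```

jog_arm:
  rows: [0,50,0,0,0,0,-0.5,0,60,0,0,0,0,-0.5,0,60,0,0,0,0,-0.5,0,60,0,0,0,0,-0.5,0,50,0,0,0,0,-0.5,0,0,0,0,0,0,-0.5,0,0,0,0,0,0,-0.5,0,0,0,0,0,0,-0.5]

```text
t: 14.7
eef_pos: [0.5426, -0.1838, 0.1953]
eef_rot: [0.999, -0.053, -0.0, -0.0]
contact_force: [-0.8, 0.3, -0.4]
opening: 0.0638
grasp_force: 0.0
```

```bash
python3 - <<'E'
from h import *
print(state()["t"],state()["contact_force"].round(1))
cv2.imwrite("pics/g4.png",np.hstack([crop(capture("top")[:,:,::-1],155,145,80,75,5),crop(capture("side")[:,:,::-1],185,215,80,75,5)]))
E
```

```text
14.7 [-0.8  0.3 -0.4]
```

View pics/g4.png

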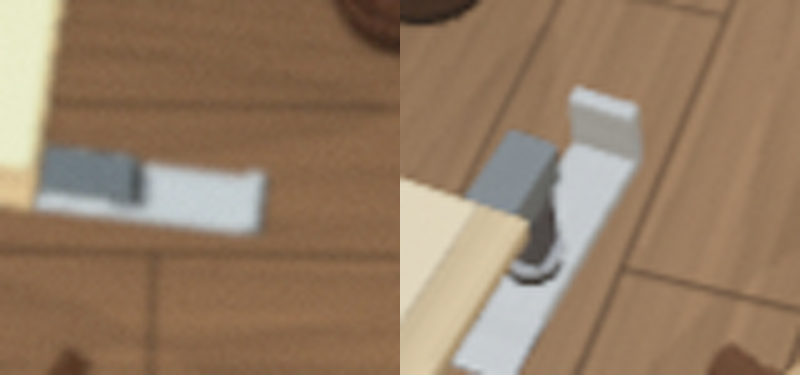

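```bash
python3 - <<'E'
from h import *
d=np.array([.1068,.9943]);n=np.array([d[1],-d[0]]);f=np.array([.591,.263])
im=capture("top").astype(float).mean(2)
for c in(184,188,192,196,200):
    col=im[165:205,c];k=np.where(col>150)[0];lo,hi=k.min(),k.max()
    e0=lo-(col[lo]-150)/(col[lo]-col[lo-1]);e1=hi+(col[hi]-150)/(col[hi]-col[hi+1])
    w=(pix2w("top",[[c,165+e0],[c,165+e1]],.012)[:,:2]-f)*1e3;print(c,(w@d).round(1),(w@n).round(1))
w=(pix2w("top",[[155+52.5,145+40]],.055)[0,:2]-f)*1e3;print("tail outer along",w@d)
E
```

```text
184 [-13.  -19.1] [ 20.4 -24.3]
188 [-29.  -35.5] [ 23.3 -24.7]
192 [-45.5 -51.9] [ 23.4 -24.3]
196 [-62.  -68.3] [ 22.9 -24.8]
200 [-78.4 -84.7] [ 23.2 -24.5]
tail outer along -116.50432886244448
```

Seen from above, the shim is centred to within 1 mm across the foot. Its middle is 15–21 mm short of the foot, so the foot is wholly on the flat. The other two shims are untouched.

```bash
python3 -c "
from bench import *
print(close_job())"
```

```text
the job is handed in; nothing more can be done
None
```

The middle shim went in under the short foot against a steady drag of about 9 N (after allowing for bench friction) and is flat with the foot wholly on its flat top; the thin and thick shims were never moved, and the job was handed in at about 15 s.

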